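# Wedge the finishing board level

### The arm

A 6-joint arm with a two-finger parallel gripper is mounted at the origin on the work surface. World frame = base frame: x ahead of the robot, y to its left, z up, the work surface at z = 0. Lengths are in mm, angles in rad, forces in N, time in s.
With the tool pointing down it reaches from about 300 to 775 mm from the base axis. Payload 14.6 kg.
Tool frame: the origin (TCP) lies between the finger pads; the fingertips stand manip.tip_reach ahead of it and the grasp point (between the pads) lies 5 mm behind it (manip.tip_reach is the distance from the TCP to the fingertips, in mm); z points along the fingers, y is the line along which they close (so a half turn about z gives the same grasp; the last joint's range is limited). The gripper opens to 94 mm and grips with 3 to 60 N. Pads are 16 mm wide; open, the fingers measure 119 mm over their backs; the gripper's body (75 mm by 177 mm) begins 78 mm behind the grasp point.
Start: joints at [1.259, 0.3, 1.521, -0, 1.321, -0.067], TCP at [133.297, 533.593, 219.446] pointing down, gripper open.
Joint ranges: [-3.03, 3.03], [-0.79, 2.21], [0.23, 2.52], [-1.04, 4.18], [0, 3.07], [-2.55, 2.55]. Speed limits (rad/s): [2.22, 2.22, 2.57, 3.14, 3.14, 3.14].

### API

Orientations are given as [roll, pitch, yaw] about the fixed x, y, z axes, in that order (R = Rz(yaw) Ry(pitch) Rx(roll)).
In Python, from cell import manip gives the robot as it stands. The module is installed in compiled form; this text tells all that it offers.
- The arm moves only by the shell command python3 -m creep 'ROWS' [FORCE]. ROWS is JSON, a list of rows, each a list of 3 entries, a list of its own where there are three numbers: the opening, from -1 (shut) to 1 (fully open), then the shift along the tool's x, y, z in cm, then the turn about the tool's z in units of 5 degrees (1.0 is 5 degrees). In form: [[grip, [tx, ty, tz], roll], ...]. A call has 1 to 12 rows; each row is the pose to reach, as a shift and turn from the pose commanded when the call began, along the tool's axes at that moment; what a row does not reach only later rows make up. A row lasts 1/10 s, in which the tool goes at most 50 mm and 8.59 degrees, less where a joint would pass 70% of its speed; a pose out of reach is approached as far as the arm can. A call with a gripper value outside its range is refused whole. The fingers move at their own pace and stop on an object; FORCE is the grip in N (left out, the last holds). Time passes only in rows, so rows that repeat a pose let the fingers close. It gives the time, the measured TCP pose, the force, the opening and the grip force at its end, in the units of the state.
- manip.read_state(): the state, without advancing time (a new reading comes with each control period).
- manip.camera(name): name is "scene" or "top" or "wrist"; returns the picture (384x512x3 uint8, red, green, blue); there is no depth.
- manip.camera_params(name): a dict with "fovy" (degrees; the focal length in pixels is half the picture's height over the tangent of half this angle, whatever the lens; pixels are square), "cx", "cy" (the principal point, pixels), "origin" and "attitude" of the camera in the world. Camera axes: x right, y down, z forward; pixel columns grow to the right and rows downward; lengths in mm; the calibration is good to about 2 mm. A picture is of the moment at which its call begins: read the wrist's pose just before it. camera_params takes no time and is no camera call; for the wrist camera it gives the pose at the moment of the call.
- manip.sign_off(): hands the job in; it is judged then, once.
The state is a dict: "clock": time; "joints": joint angles; "qd": joint speeds; "effort": joint torques, N m; "eef_pos": TCP position; "eef_rot": TCP orientation; "wrist_force": force on the tool from outside, world axes, zero at the start; "moment": the same for the moment, N m; "finger_gap": finger opening in mm; "finger_force": force on a finger pad.
Only numpy, scipy, OpenCV 4.12 (cv2) and the standard library are available. Lean on these libraries where they do the work, as an engineer would, in place of code of your own. Each camera call takes 0.05 s, during which the arm holds its last target. There are 200 camera calls.

### The job

Take the tapered wooden wedge from the bench, lay it on the white runway and slide it straight in, thin end first, under the drooping front edge of the hinged board, so that the wedge alone lifts the board, never the gripper. Keep pushing until the board is level against its two stops and the push has stiffened to two or three times what slid it before, so that the wedge is snug, but do not force it further. Then let go and leave it so, without having disturbed the offcut, the jar or the bottle.

Things in the scene. Friction and masses are not known exactly. Their poses are not given: they have to be found in the camera images.
- wedge: Plain pale hardwood wedge, the only tapered piece: 165 long (x), 40 wide (y), flat base. Origin at the centre of the base; +x points to the thin end. Height 36 at the thick end (x = -82.5) falling evenly, 1 in 5, to 3 at the thin end (x = +82.5). 90 g, centre of mass at x = -24. Lies either left or right of the stand, the offcut on the other side. Once driven in it does not slip back.
- nose (a point): Middle of the wedge's thin end, at its base (wedge x = +82.5, z = 0).
- grip (a point): Where to hold the wedge across its 40 mm width: wedge x = -45, 15 above its base (it is 28 high here). Fingers here clear the board even when the wedge is home. A wedge driven while held off the runway drops and loosens when let go, one pressed down drags: let it lie free, then drive it, best with closed fingertips square against its 36 high thick end.
- stand: Wooden levelling stand fixed to the bench, 255 deep, 242 wide. Origin on the bench plane below the middle of the board's front edge; +x points in under the board to the hinge (the way to push), z up. At the front corners (x = -3 to 27, |y| over 89) posts 50 high with metal tabs over the board's corners: the stops.
- runway_start (a point): Middle of the front end of the white runway, on the bench plane (stand x = -175, y = 0). The runway is a fixed flat strip 80 wide along stand x from -175 to +115, under the board. Its top is 3 to 8 above the bench, different each time and not measured, so the wedge comes tight with anything from 70 to 95 mm of it in past the edge.
- edge (a point): Middle of the board's front edge, underside (round metal nosing of 4 radius, 200 wide along y); axes are the board's: x to the hinge, z square to the board. The board (plywood, maple plinth on top, 67 high over the bench, about 600 g) hinges 221 behind the edge. At rest it droops 0.05 rad, edge 14 above the bench; level is 0 rad, edge at 25, against the stops.
- stop (a point): Underside of the left stop tab (stand x = 12, y = 110, z = 37.5). While the board rises the wedge slides at a steady push along stand x, about 5 to 13 N (bearing down on the wedge adds friction); at the stops it climbs steeply, doubling within about 1 mm of wedge travel. Two to three times the steady push is snug; over four or five times is forcing. Feel it in small slow steps.
- offcut: Bystander: plain rectangular offcut 160 x 45 x 32 high, same wood as the wedge but not tapered. Origin at the centre of its underside. Leave it.
- jar: Bystander: glass jar with a metal lid, 86 across, 120 high, origin under its centre. Leave it.
- oil: Bystander: bottle of finishing oil, 60 across, 170 high, origin under its centre. Leave it.
Things that resemble listed ones, but are neither listed nor needed, are in the scene too. What is shaped like the wedge but purple or turquoise is not meant.

How it is judged (in metres and radians):
On the way:
1. the wedge lies flat on the runway with its thin end in under the board's front edge, the board not yet level (x of nose in the frame of edge above 0.012 m and y of nose in the frame of edge between -0.03 and 0.03 m and angle between wedge's own z axis and vertical below 0.06 rad and angle between edge's own z axis and vertical above 0.012 rad), for 0.1 s.
At the end, for the whole second after the job is handed in: Board level within 0.4 degrees; wedge still, flat on the runway, straight within 0.15 rad, thin end at least 50 mm in and within 30 mm of the edge's middle, and snug: it bears more than 5 N from the board (whose weight alone gives 4 N at most) (angle between edge's own z axis and vertical below 0.007 rad and contact force between wedge and stand above 5 N and x of nose in the frame of edge above 0.05 m and y of nose in the frame of edge between -0.03 and 0.03 m and angle between the x axis of wedge and the x axis of stand, either way round below 0.15 rad and angle between wedge's own z axis and vertical below 0.04 rad and linear speed of wedge below 0.01 m/s); the robot touches nothing.
It fails at once if the wedge is forced: more than 20 N between wedge and board (over four times what the board's weight gives) (contact force between wedge and stand above 20 N).
It fails at once if the gripper or arm bears on the board or the stand with more than 4 N (contact force between any of the fingers, the arm and stand above 4 N).
It fails at once if the offcut, the jar or the bottle is moved more than 25 mm (distance of any of offcut, jar, oil from where it was at the start of the episode above 0.025 m).
It also fails if it takes over 72 s, if anything falls off the work surface, if the arm or the gripper's body presses on something with over 40 N, if the wrist force passes 120 N, or if a joint passes its speed limit or range.

## Working session

There is one attempt and no reset: what is moved stays moved. The work goes in short steps, Python scripts to look and compute and a shell command to move; the robot and the scene stay as the last step left them, time stands still between calls to the robot, and variables do not carry over. Pictures are saved under pics/ and viewed, at most 10 in all, crops included, and the job is handed in when it is done.

```bash
mkdir -p pics; cat > h.py <<'E'
import numpy as np, cv2, json
from cell import manip
from scipy.spatial.transform import Rotation as Ro
def cam(n):
    p=manip.camera_params(n); f=192/np.tan(np.radians(p['fovy'])/2); return p,f
def att(p):
    a=np.array(p['attitude'],float)
    return a if a.shape==(3,3) else Ro.from_euler('xyz',a).as_matrix()
def ray(p,u,v):
    f=192/np.tan(np.radians(p['fovy'])/2)
    d=att(p)@np.array([(u-p['cx'])/f,(v-p['cy'])/f,1]); return np.array(p['origin'],float),d
def onz(p,u,v,z):
    o,d=ray(p,u,v); return o+d*(z-o[2])/d[2]
def proj(p,X):
    f=192/np.tan(np.radians(p['fovy'])/2)
    c=att(p).T@(np.array(X,float)-np.array(p['origin'],float)); return p['cx']+f*c[0]/c[2],p['cy']+f*c[1]/c[2]
def tri(p1,a,p2,b):
    o1,d1=ray(p1,*a);o2,d2=ray(p2,*b)
    s=np.linalg.lstsq(np.c_[d1,-d2],o2-o1,rcond=None)[0]
    A=o1+s[0]*d1;B=o2+s[1]*d2; return (A+B)/2,np.linalg.norm(A-B)
def save(n,img): cv2.imwrite('pics/'+n,cv2.cvtColor(img,cv2.COLOR_RGB2BGR))
E
python3 - <<'E'
from h import *
s=manip.read_state();print(s['eef_pos'],s['eef_rot'],s['clock'],manip.tip_reach)
for n in('top','scene','wrist'):
    print(n,manip.camera_params(n)); i=manip.camera(n);np.save('pics/%s0.npy'%n,i);save(n+'0.png',i)
E
```

```text
[133.22873269 533.35803409 218.86998819] [-3.14039160e+00 -9.44041875e-05  2.89677809e+00] 0.0 14.0
top {'fovy': 43.36321393366261, 'cx': 254.92491289746843, 'cy': 191.69796424586676, 'origin': array([ 209.45812188,  -31.20167088, 1358.23348909]), 'attitude': array([-2.90458995e+00, -2.23129051e-03, -1.48662679e+00])}
scene {'fovy': 54.15203004715388, 'cx': 256.71800108097597, 'cy': 191.123333580319, 'origin': array([1471.83868744, -126.61062702,  782.94212639]), 'attitude': array([-2.20368108,  0.00538938,  1.44294677])}
wrist {'fovy': 64.23665866651369, 'cx': 254.5286608064105, 'cy': 192.96125113808944, 'origin': array([ 64.50471266, 551.5877671 , 383.75719494]), 'attitude': array([2.89613441e+00, 2.04121469e-03, 1.32532806e+00])}
```

View pics/top0.png

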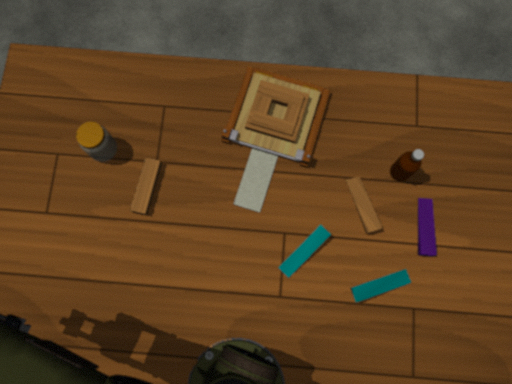

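View pics/scene0.png

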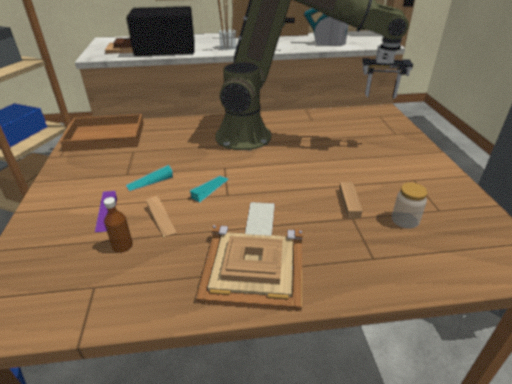

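The candidates are the pale piece at top (146,186) / scene (350,200) and the pale piece at top (365,206) / scene (160,216). The turquoise and purple pieces are excluded by colour. An enlarged crop of both should show which one tapers.

```bash
python3 - <<'E'
from h import *
t=np.load('pics/top0.npy');s=np.load('pics/scene0.npy')
cr=[t[150:222,110:182],t[170:242,330:402],s[165:237,314:386],s[180:252,124:196]]
cr=[cv2.resize(c,(295,295),interpolation=cv2.INTER_CUBIC) for c in cr]
save('cand.png',np.vstack([np.hstack(cr[:2]),np.hstack(cr[2:])]))
for (u,v) in [(147,186),(365,206),(264,151),(250,208),(95,140),(415,160)]:print((u,v),onz(manip.camera_params('top'),u,v,15).round(0))
for (u,v) in [(147,186),(365,206)]: print(t[v,u],s[200,350],s[216,160])
E
```

```text
(147, 186) [524. 303.  15.]
(365, 206) [ 518. -322.   15.]
(264, 151) [657. -23.  15.]
(250, 208) [484.   3.  15.]
(95, 140) [649. 474.  15.]
(415, 160) [ 667. -463.   15.]
[135  93  51] [182 142 105] [187 146 104]
[129  89  46] [182 142 105] [187 146 104]
```

View pics/cand.png

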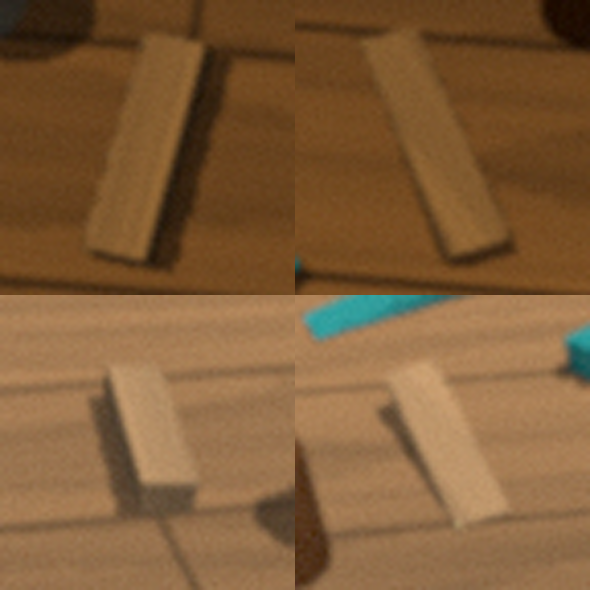

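The right-hand piece, at top (365,206) and scene (160,216), is the wedge. Its side face and shadow taper to nothing at the end away from the robot. The left-hand piece shows a full-height end face and an even shadow, so it is the offcut. Next I bring the wrist camera over the right side.

```bash
python3 -m creep '[[1,[-38,-33,0],18],[1,[-38,-33,0],18],[1,[-38,-33,0],18],[1,[-38,-33,0],18],[1,[-38,-33,0],18],[1,[-38,-33,0],18],[1,[-38,-33,0],18],[1,[-38,-33,0],18],[1,[-38,-33,0],18],[1,[-38,-33,0],18],[1,[-38,-33,0],18],[1,[-38,-33,0],18]]'
```

```text
clock: 1.35
eef_pos: [422.3, 120.2, 219.1]
eef_rot: [-3.141, 0.0, 1.322]
wrist_force: [-0.3, 0.1, 0.3]
finger_gap: 94.1
finger_force: 0.0
```

```bash
python3 -m creep '[[1,[-27.5,13.9,0],14.6],[1,[-27.5,13.9,0],14.6],[1,[-27.5,13.9,0],14.6],[1,[-27.5,13.9,0],14.6],[1,[-27.5,13.9,0],14.6],[1,[-27.5,13.9,0],14.6],[1,[-27.5,13.9,0],14.6],[1,[-27.5,13.9,0],14.6],[1,[-27.5,13.9,0],14.6],[1,[-27.5,13.9,0],14.6],[1,[-27.5,13.9,0],14.6],[1,[-27.5,13.9,0],14.6]]'
python3 - <<'E'
from h import *
import pickle
p=manip.camera_params('wrist');i=manip.camera('wrist');pickle.dump((p,i),open('w1.pkl','wb'))
save('w1.png',cv2.resize(i,(800,600)))
E
```

```text
clock: 2.55
eef_pos: [490.3, -178.6, 219.5]
eef_rot: [3.142, -0.0, 0.055]
wrist_force: [0.0, -0.5, -0.4]
finger_gap: 93.9
finger_force: 0.0
```

View pics/w1.png

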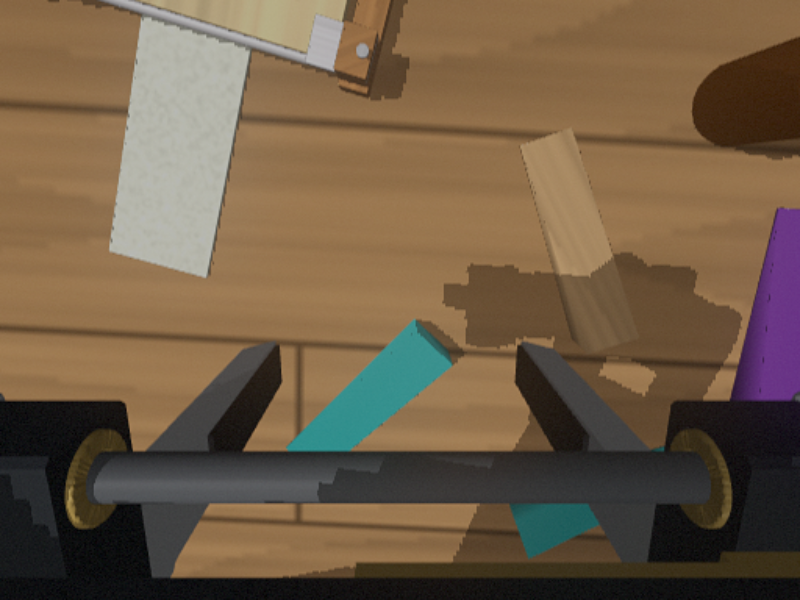

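The view shows these features, in 800-scale pixels:
- The runway's front corners are at (110,250) and (208,277), with its far visible corners at (142,17) and (250,48).
- The wedge's thin end is at (520,146)-(573,128) and its thick end at (583,352)-(637,338).

```bash
python3 - <<'E'
from h import *
import pickle
p,i=pickle.load(open('w1.pkl','rb'))
k=1/1.5625
for (u,v,z) in [(520,146,3),(573,128,3),(583,352,36),(637,338,36)]: print('wedge',onz(p,u*k,v*k,z).round(1))
for (u,v) in [(110,250),(208,277),(142,17),(250,48)]: print('rw',onz(p,u*k,v*k,5).round(1))
hsv=cv2.cvtColor(i,cv2.COLOR_RGB2HSV);print(hsv[100,110],hsv[140,360],hsv[200,380],hsv[100,300])
m=((hsv[...,1]<60)&(hsv[...,2]>130)).astype(np.uint8)
n,l,st,c=cv2.connectedComponentsWithStats(m);b=1+st[1:,4].argmax();print(st[b])
cs,_=cv2.findContours((l==b).astype(np.uint8),0,2);print(cv2.approxPolyDP(cs[0],3,True)[:,0].tolist())
E
```

```text
wedge [ 591.1 -265.5    3. ]
wedge [ 606.2 -303.9    3. ]
wedge [ 440.2 -323.9   36. ]
wedge [ 453.7 -363.6   36. ]
rw [494.5  51.9   5. ]
rw [476.8 -25.1   5. ]
rw [663.2  13.8   5. ]
rw [647.3 -62.5   5. ]
[ 30  11 184] [ 16 105 165] [ 17 114 116] [ 15 127 145]
[   70    11    90   167 10289]
[[90, 11], [70, 160], [131, 177], [159, 32]]
```

```bash
python3 -m creep '[[1,[-7.4,16.9,0],-3.6],[1,[-7.4,16.9,0],-3.6],[1,[-7.4,16.9,0],-3.6],[1,[-7.4,16.9,0],-3.6],[1,[-7.4,16.9,0],-3.6],[1,[-7.4,16.9,0],-3.6],[1,[-7.4,16.9,0],-3.6]]'
python3 - <<'E'
from h import *
import pickle
p=manip.camera_params('wrist');i=manip.camera('wrist');pickle.dump((p,i),open('w2.pkl','wb'))
print(proj(p,(481,-330,15)))
save('w2.png',cv2.resize(i,(800,600)))
E
```

```text
clock: 3.3
eef_pos: [425.5, -350.9, 219.5]
eef_rot: [-3.141, -0.0, 0.368]
wrist_force: [-0.3, 0.9, 0.2]
finger_gap: 94.0
finger_force: 0.0
(np.float64(255.67028379293367), np.float64(125.46416252927374))
```

View pics/w2.png

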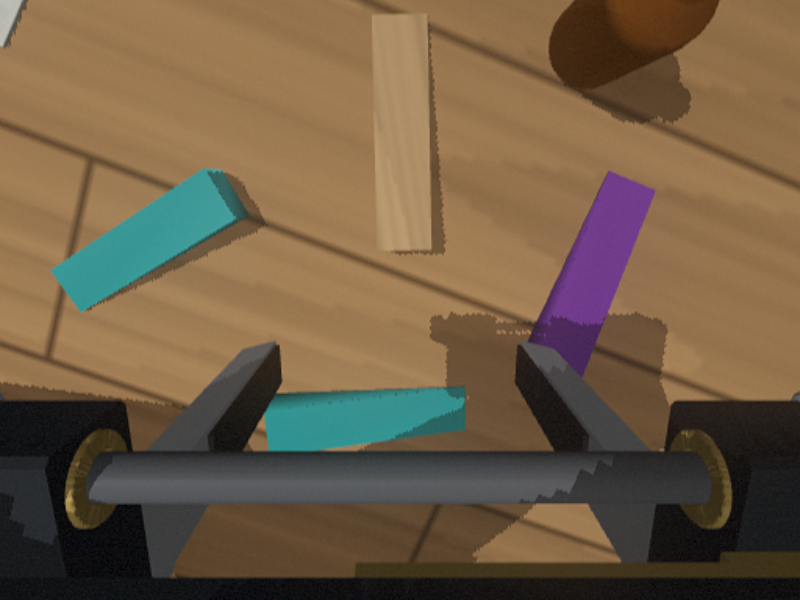

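Here the wedge's far end is at (372,14)-(428,14) and its near end at (378,250)-(431,250). I triangulate these corners against the first view.

```bash
python3 - <<'E'
from h import *
import pickle
p1,i1=pickle.load(open('w1.pkl','rb'));p2,i2=pickle.load(open('w2.pkl','rb'))
k=1/1.5625
P=[((520,146),(372,14)),((573,128),(428,14)),((583,352),(378,250)),((637,338),(431,250))]
for a,b in P:
    X,e=tri(p1,np.array(a)*k,p2,np.array(b)*k);print(X.round(1),round(e,1))
for z in(3,36):
  for u,v in[(372,14),(428,14),(378,250),(431,250)]:print(z,onz(p2,u*k,v*k,z).round(1))
E
```

```text
[ 591.7 -265.9    2.6] 1.3
[ 606.1 -303.5    4.1] 0.2
[ 437.6 -328.6   25.9] 1.9
[ 453.2 -365.3   33.1] 0.7
3 [ 592.2 -266.2    3. ]
3 [ 606.5 -303.5    3. ]
3 [ 435.1 -329.3    3. ]
3 [ 450.3 -368.9    3. ]
36 [ 583.4 -271.2   36. ]
36 [ 596.5 -305.3   36. ]
36 [ 439.9 -328.9   36. ]
36 [ 453.8 -365.1   36. ]
```

The thin end is at height about 3 and the thick end about 30-36, with length 165 and width 40, so this is the wedge, thin end away from the robot. Now I go down and grip it.

```bash
python3 -m creep '[[1,[3,0.1,4],0],[1,[5.9,0.2,8],-0.1],[1,[5.9,0.2,12],-0.1],[1,[5.9,0.2,15],-0.1],[1,[5.9,0.2,18],-0.1],[1,[5.9,0.2,19.5],-0.1],[1,[5.9,0.2,20],-0.1],[1,[5.9,0.2,20.1],-0.1],[1,[5.9,0.2,20.1],-0.1]]' 15; python3 -m creep '[[0,[0,0,0],0],[-0.5,[0,0,0],0],[-0.5,[0,0,0],0],[-0.5,[0,0,0],0],[-0.5,[0,0,0],0],[-0.5,[0,0,0],0]]' 15
```

```text
clock: 4.25
eef_pos: [481.5, -332.8, 19.8]
eef_rot: [3.14, -0.001, 0.375]
wrist_force: [-0.8, -0.1, -0.4]
finger_gap: 94.1
finger_force: 0.0
clock: 4.85
eef_pos: [480.9, -332.5, 18.5]
eef_rot: [3.142, -0.0, 0.375]
wrist_force: [0.4, -0.5, 0.1]
finger_gap: 49.3
finger_force: 0.0
```

```bash
python3 -m creep '[[-0.6,[0,0,0],0],[-0.6,[0,0,0],0],[-0.6,[0,0,0],0],[-0.6,[0,0,0],0]]' 15;python3 -m creep '[[-0.6,[0,0,-1],0],[-0.6,[0,0,-3],0],[-0.6,[0,0,-5],0],[-0.6,[0,0,-5],0],[-0.6,[0,0,-5],0]]' 15
```

```text
clock: 5.25
eef_pos: [480.8, -332.5, 18.4]
eef_rot: [-3.142, 0.0, 0.375]
wrist_force: [0.3, 0.2, 0.6]
finger_gap: 40.0
finger_force: 15.0
clock: 5.75
eef_pos: [480.9, -332.5, 68.5]
eef_rot: [3.141, -0.0, 0.375]
wrist_force: [-1.1, 0.9, -1.0]
finger_gap: 39.8
finger_force: 15.0
```

```bash
python3 -m creep '[[-0.6,[0.5,-1.5,-4],0.5],[-0.6,[9.3,-34.8,-15],6.8],[-0.6,[9.3,-34.8,-15],6.8],[-0.6,[9.3,-34.8,-15],6.8],[-0.6,[9.3,-34.8,-15],6.8],[-0.6,[9.3,-34.8,-15],6.8],[-0.6,[9.3,-34.8,-15],6.8],[-0.6,[9.3,-34.8,-15],6.8],[-0.6,[9.3,-34.8,-15],6.8],[-0.6,[9.3,-34.8,-15],6.8],[-0.6,[9.3,-34.8,-15],6.8]]' 15
python3 - <<'E'
from h import *
import pickle
p=manip.camera_params('wrist');i=manip.camera('wrist');pickle.dump((p,i),open('w3.pkl','wb'))
save('w3.png',cv2.resize(i,(800,600)))
E
```

```text
clock: 6.85
eef_pos: [439.9, 24.7, 217.5]
eef_rot: [3.141, 0.001, -0.219]
wrist_force: [0.5, -0.6, -0.8]
finger_gap: 39.9
finger_force: 15.0
```

View pics/w3.png

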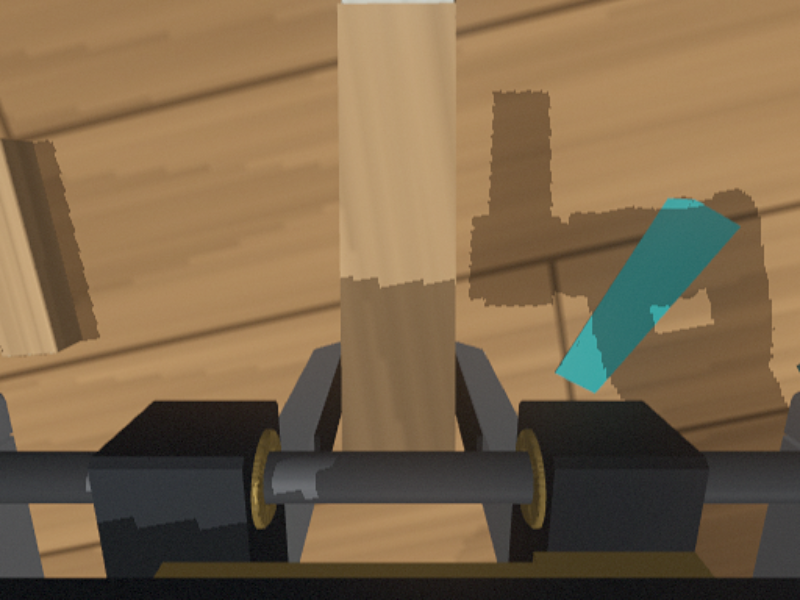

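The wedge is gripped straight, its sides at columns 340 and 456, but it hides the runway from this pose. I check the stand's position with the first wrist view and the top view instead.

```bash
python3 - <<'E'
from h import *
import pickle
p1,i1=pickle.load(open('w1.pkl','rb'));pt=manip.camera_params('top');t=np.load('pics/top0.npy')
def quad(i,smax,vmin,eps):
    h=cv2.cvtColor(i,cv2.COLOR_RGB2HSV);m=((h[...,1]<smax)&(h[...,2]>vmin)).astype(np.uint8)
    m=cv2.morphologyEx(m,cv2.MORPH_OPEN,np.ones((5,5)))
    n,l,st,c=cv2.connectedComponentsWithStats(m)
    b=min(range(1,n),key=lambda j:np.hypot(*(c[j]-[256,182]))) if eps==2 else 1+st[1:,4].argmax()
    cs,_=cv2.findContours((l==b).astype(np.uint8),0,2);return cv2.approxPolyDP(cs[0],eps,True)[:,0]
q=quad(t,70,70,2);print('top',q.tolist())
a=[(70,160),(132.5,177)]
fl=min(q.tolist(),key=lambda c:np.hypot(c[0]-235,c[1]-205));fr=min(q.tolist(),key=lambda c:np.hypot(c[0]-261,c[1]-211))
for x,y in zip(a,(fl,fr)):
    X,e=tri(p1,x,pt,y);print('front corner',X.round(1),round(e,1))
# runway edges, long sides from w1 at z=5
c=np.array([onz(p1,u,v,5)[:2] for u,v in [(90,11),(70,160),(132.5,177),(159.5,32)]])
L=c[0]-c[1];R=c[3]-c[2];print('ang',np.arctan2(L[1],L[0]),np.arctan2(R[1],R[0]),'front',c[1:3].mean(0))
f=c[1:3].mean(0);an=-.219;d=np.array([np.cos(an),np.sin(an)]);n=np.array([-d[1],d[0]]);E=f+175*d;print('edge',E)
for y in(-100,-60,0,60):print('nosing front top pred w1@800',y,np.array(proj(p1,[*(E+n*y),20]))*1.5625)
print('top pred posts',[np.round(proj(pt,[*(E+n*y),50])) for y in(-121,121)])
E
```

```text
top [[252, 146], [235, 204], [260, 210], [277, 152]]
front corner [494.4  47.6  11.3] 3.0
front corner [480.1 -26.8  14.3] 3.0
ang -0.21912935021741414 -0.21851838450273697 front [485.75249104  14.01084826]
edge [656.57264946 -24.00853466]
nosing front top pred w1@800 -100 [328.78742746  66.9246105 ]
nosing front top pred w1@800 -60 [272.73527771  49.92794319]
nosing front top pred w1@800 0 [186.94130527  23.9126768 ]
nosing front top pred w1@800 60 [99.02037811 -2.74754507]
top pred posts [array([305., 159.]), array([224., 135.])]
```

```bash
python3 -m creep '[[-0.6,[3,0,4],0],[-0.6,[6,0,8],0],[-0.6,[6,0,12],0],[-0.6,[6,0,16],0],[-0.6,[6,0,18],0],[-0.6,[6,0,18.7],0],[-0.6,[6,0,18.7],0],[-0.6,[6,0,18.7],0]]' 15; for k in 1 ; do python3 -m creep '[[-0.6,[0,0,0.2],0],[-0.6,[0,0,0.2],0]]'; done
```

```text
clock: 7.7
eef_pos: [499.2, 11.8, 32.4]
eef_rot: [-3.141, -0.001, -0.219]
wrist_force: [0.5, -0.5, -0.2]
finger_gap: 39.8
finger_force: 15.0
clock: 7.9
eef_pos: [499.0, 12.3, 30.2]
eef_rot: [-3.141, -0.001, -0.219]
wrist_force: [-0.7, -0.8, -0.2]
finger_gap: 39.9
finger_force: 15.0
```

```bash
python3 -m creep '[[-0.6,[0,0,0.2],0],[-0.6,[0,0,0.2],0],[-0.6,[0,0,0.2],0]]'|sed -n '2p;4p'; python3 -m creep '[[-0.6,[0,0,0.15],0],[-0.6,[0,0,0.15],0],[-0.6,[0,0,0.15],0]]'|sed -n '2p;4p'; python3 -m creep '[[-0.6,[0,0,0.15],0],[-0.6,[0,0,0.15],0],[-0.6,[0,0,0.15],0]]'|sed -n '2p;4p'
```

```text
eef_pos: [498.6, 12.4, 27.5]
wrist_force: [-0.0, -0.8, -0.2]
eef_pos: [498.6, 12.4, 25.9]
wrist_force: [-0.7, 0.5, -0.7]
eef_pos: [498.6, 12.4, 24.4]
wrist_force: [0.1, -0.2, -1.7]
```

```bash
python3 -m creep '[[-0.6,[0,0,0.1],0],[-0.6,[0,0,0.1],0],[-0.6,[0,0,0.1],0]]'|sed -n '2p;4p'; python3 -m creep '[[-0.6,[0,0,0.1],0],[-0.6,[0,0,0.1],0],[-0.6,[0,0,0.1],0]]'|sed -n '2p;4p'
```

```text
eef_pos: [498.6, 12.4, 23.4]
wrist_force: [0.2, 0.0, -1.5]
eef_pos: [498.6, 12.4, 22.4]
wrist_force: [-0.6, -0.2, -1.1]
```

```bash
python3 -m creep '[[-0.6,[0,0,0.07],0],[-0.6,[0,0,0.07],0],[-0.6,[0,0,0.07],0]]'|sed -n '2p;4p'; python3 -m creep '[[-0.6,[0,0,0.05],0],[-0.6,[0,0,0.05],0],[-0.6,[0,0,0.05],0]]'|sed -n '2p;4p'
```

```text
eef_pos: [498.6, 12.4, 21.7]
wrist_force: [0.2, 0.2, -0.7]
eef_pos: [498.7, 12.3, 21.6]
wrist_force: [-2.3, -0.2, 6.1]
```

```bash
python3 -m creep '[[0.2,[0,0,0],0],[0.2,[0,0,0],0],[0.2,[0,0,0],0],[0.2,[0,0,-1],0],[0.2,[0,0,-3],0],[0.2,[0,0,-5],0],[-1,[-3,0,-5],0],[-1,[-6.2,0,-5],0],[-1,[-6.2,0,-5],0],[-1,[-6.2,0,-5],0],[-1,[-6.2,0,-5],0],[-1,[-6.2,0,-5],0]]' 20
python3 - <<'E'
from h import *
import pickle
p=manip.camera_params('wrist');i=manip.camera('wrist');pickle.dump((p,i),open('w4.pkl','wb'))
save('w4.png',cv2.resize(i,(800,600)))
E
```

```text
clock: 11.2
eef_pos: [438.7, 25.6, 71.4]
eef_rot: [-3.142, -0.0, -0.219]
wrist_force: [0.0, -0.2, -0.1]
finger_gap: 11.5
finger_force: 0.0
```

View pics/w4.png

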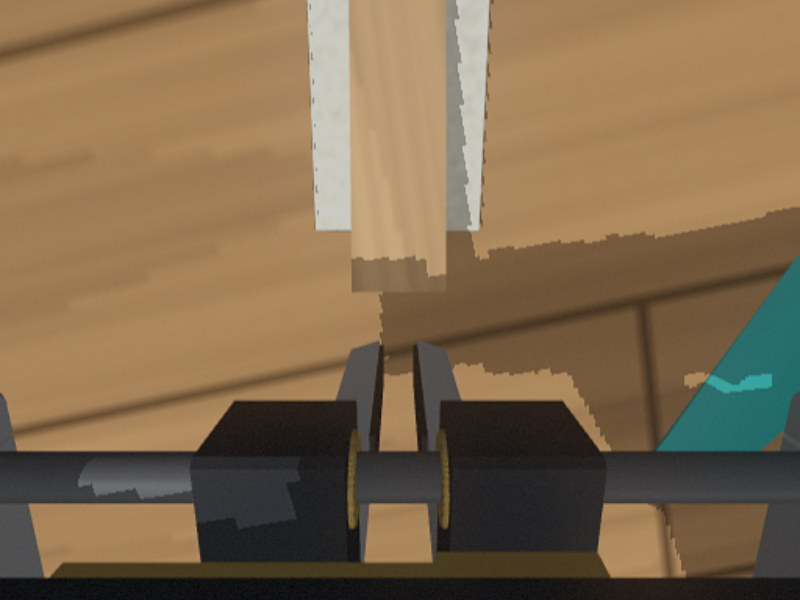

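The wedge lies centred and straight on the runway: its sides are at columns 350 and 446, the runway's at 316 and 480, and its thick end is at row 291. I lower the closed fingertips behind it.

```bash
python3 -m creep '[[-1,[0,0,2],0],[-1,[0,0,4],0],[-1,[0,0,4.5],0],[-1,[0,0,4.5],0],[-1,[0,0,4.5],0]]' 20
python3 - <<'E'
from h import *
import pickle
p,i=pickle.load(open('w4.pkl','rb'))
E=np.array([656.57,-24.0]);d=np.array([np.cos(-.219),np.sin(-.219)]);n=np.array([-d[1],d[0]])
X=onz(p,399/1.5625,291/1.5625,39.3)[:2];T=np.array(manip.read_state()['eef_pos'])[:2]
for v in(X,T):print((v-E)@d,(v-E)@n)
E
```

```text
clock: 11.75
eef_pos: [438.5, 25.8, 26.9]
eef_rot: [-3.141, -0.001, -0.219]
wrist_force: [-0.9, 0.3, 0.2]
finger_gap: 0.4
finger_force: 0.0
-198.6147964939771 1.2716359853744024
-223.64226738104406 1.217655666323246
```

```bash
python3 -m creep '[[-1,[0.8,0,0],0],[-1,[1.4,0,0],0],[-1,[1.8,0,0],0],[-1,[2.2,0,0],0],[-1,[2.6,0,0],0],[-1,[3,0,0],0],[-1,[3.4,0,0],0],[-1,[3.8,0,0],0],[-1,[4.2,0,0],0],[-1,[4.6,0,0],0],[-1,[5,0,0],0],[-1,[5.4,0,0],0]]' 20
python3 -m creep '[[-1,[0.3,0,0],0],[-1,[0.6,0,0],0],[-1,[0.9,0,0],0],[-1,[1.2,0,0],0],[-1,[1.5,0,0],0],[-1,[1.8,0,0],0],[-1,[2.1,0,0],0],[-1,[2.4,0,0],0]]'
```

```text
clock: 12.95
eef_pos: [491.1, 14.0, 26.2]
eef_rot: [3.142, -0.0, -0.219]
wrist_force: [-1.1, 0.5, 0.2]
finger_gap: 0.4
finger_force: 0.4
clock: 13.75
eef_pos: [514.5, 8.8, 26.3]
eef_rot: [3.142, -0.0, -0.219]
wrist_force: [-0.6, 0.8, -0.3]
finger_gap: 0.2
finger_force: 0.3
```

```bash
cat > s.py <<'E'
from h import *
L=[]
s=manip.read_state();F=np.array(s['wrist_force']);T=np.array(s['eef_pos'])
E=np.array([656.57,-24.0]);d=np.array([np.cos(-.219),np.sin(-.219)]);n=np.array([-d[1],d[0]])
print('t %.2f nose %.2f lat %.1f z %.1f push %.2f Fz %.2f'%(s['clock'],(T[:2]-E)@d+8+165,(T[:2]-E)@n,T[2],-F[:2]@d,F[2]))
E
python3 -m creep '[[-1,[0.15,0,0],0],[-1,[0.3,0,0],0],[-1,[0.45,0,0],0],[-1,[0.6,0,0],0],[-1,[0.75,0,0],0],[-1,[0.9,0,0],0],[-1,[1.05,0,0],0],[-1,[1.2,0,0],0],[-1,[1.35,0,0],0],[-1,[1.5,0,0],0]]'>/dev/null; python3 s.py
python3 -m creep '[[-1,[0.1,0,0],0],[-1,[0.2,0,0],0],[-1,[0.3,0,0],0],[-1,[0.4,0,0],0],[-1,[0.5,0,0],0]]'>/dev/null; python3 s.py
python3 -m creep '[[-1,[0.1,0,0],0],[-1,[0.2,0,0],0],[-1,[0.3,0,0],0],[-1,[0.4,0,0],0],[-1,[0.5,0,0],0]]'>/dev/null; python3 s.py
python3 -m creep '[[-1,[0.1,0,0],0],[-1,[0.2,0,0],0],[-1,[0.3,0,0],0],[-1,[0.4,0,0],0],[-1,[0.5,0,0],0]]'>/dev/null; python3 s.py
```

```text
t 14.75 nose 41.30 lat 1.2 z 26.2 push 7.60 Fz 5.72
t 15.25 nose 46.20 lat 1.2 z 26.2 push 7.51 Fz 5.34
t 15.75 nose 51.22 lat 1.2 z 26.1 push 6.80 Fz 4.29
t 16.25 nose 56.24 lat 1.2 z 26.2 push 6.81 Fz 5.58
```

Steady push is about 7 N, with about 5 N of downward bearing on the end face. I ease the fingertips up slightly and carry on.

```bash

python3 -m creep '[[-1,[0.1,0,-0.02],0],[-1,[0.2,0,-0.03],0],[-1,[0.3,0,-0.03],0],[-1,[0.4,0,-0.03],0],[-1,[0.5,0,-0.03],0]]'>/dev/null; python3 s.py
python3 -m creep '[[-1,[0.1,0,0],0],[-1,[0.2,0,0],0],[-1,[0.3,0,0],0],[-1,[0.4,0,0],0]]'>/dev/null; python3 s.py
python3 -m creep '[[-1,[0.1,0,0],0],[-1,[0.2,0,0],0],[-1,[0.3,0,0],0],[-1,[0.4,0,0],0]]'>/dev/null; python3 s.py
```

```text
t 16.75 nose 61.34 lat 1.2 z 26.3 push 5.27 Fz 0.42
t 17.15 nose 65.31 lat 1.2 z 26.2 push 4.68 Fz 2.24
t 17.55 nose 69.33 lat 1.2 z 26.3 push 5.83 Fz 1.38
```

```bash
for i in 1; do
python3 -m creep '[[-1,[0.1,0,-0.01],0],[-1,[0.2,0,-0.01],0]]'>/dev/null; python3 s.py
python3 -m creep '[[-1,[0.1,0,0],0],[-1,[0.2,0,0],0]]'>/dev/null; python3 s.py
python3 -m creep '[[-1,[0.1,0,0],0],[-1,[0.2,0,0],0]]'>/dev/null; python3 s.py
python3 -m creep '[[-1,[0.1,0,0],0],[-1,[0.2,0,0],0]]'>/dev/null; python3 s.py
done
python3 - <<'E'
from h import *
i=manip.camera('wrist');s=manip.camera('scene')
save('w5.png',np.hstack([cv2.resize(i,(400,300)),cv2.resize(s[190:310,180:340],(400,300),interpolation=cv2.INTER_CUBIC)]))
E
```

```text
t 17.75 nose 71.53 lat 1.2 z 26.3 push 3.95 Fz -1.51
t 17.95 nose 73.83 lat 1.2 z 26.5 push 4.71 Fz -1.31
t 18.15 nose 75.93 lat 1.2 z 26.6 push 3.82 Fz -1.32
t 18.35 nose 77.95 lat 1.2 z 26.6 push 4.02 Fz -1.50
```

View pics/w5.png

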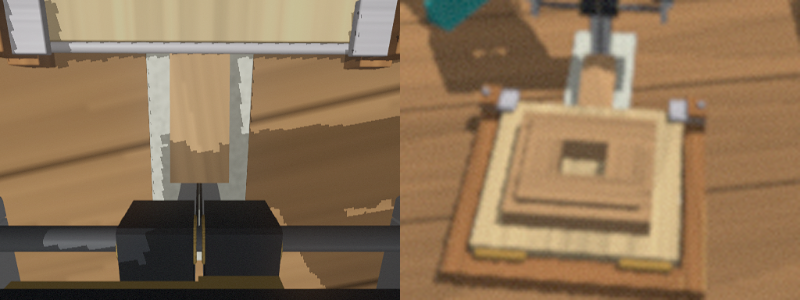

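The wedge is straight and the board is rising between its posts. I continue in small steps.

```bash

python3 -m creep '[[-1,[0.1,0,0.01],0],[-1,[0.2,0,0.01],0]]'>/dev/null; python3 s.py
python3 -m creep '[[-1,[0.1,0,0],0],[-1,[0.2,0,0],0]]'>/dev/null; python3 s.py
python3 -m creep '[[-1,[0.1,0,0],0],[-1,[0.2,0,0],0]]'>/dev/null; python3 s.py
python3 -m creep '[[-1,[0.1,0,0],0]]'>/dev/null; python3 s.py
python3 -m creep '[[-1,[0.1,0,0],0]]'>/dev/null; python3 s.py
python3 -m creep '[[-1,[0.05,0,0],0],[-1,[0.05,0,0],0]]'>/dev/null; python3 s.py
```

```text
t 18.65 nose 79.93 lat 1.2 z 26.5 push 3.30 Fz -2.70
t 18.85 nose 81.97 lat 1.2 z 26.5 push 4.07 Fz -1.00
t 19.05 nose 83.96 lat 1.2 z 26.5 push 2.82 Fz -0.65
t 19.15 nose 84.97 lat 1.2 z 26.5 push 3.78 Fz -1.33
t 19.25 nose 85.96 lat 1.2 z 26.5 push 4.72 Fz -1.24
t 19.45 nose 86.50 lat 1.2 z 26.6 push 2.66 Fz -1.36
```

```bash

python3 -m creep '[[-1,[0.05,0,0.01],0],[-1,[0.1,0,0.01],0]]'>/dev/null; python3 s.py
python3 -m creep '[[-1,[0.05,0,0],0],[-1,[0.1,0,0],0]]'>/dev/null; python3 s.py
python3 -m creep '[[-1,[0.05,0,0],0],[-1,[0.1,0,0],0]]'>/dev/null; python3 s.py
python3 -m creep '[[-1,[0.05,0,0],0]]'>/dev/null; python3 s.py
python3 -m creep '[[-1,[0.05,0,0],0]]'>/dev/null; python3 s.py
```

```text
t 19.65 nose 87.37 lat 1.2 z 26.4 push 3.39 Fz -2.70
t 19.85 nose 88.42 lat 1.2 z 26.4 push 3.67 Fz -1.48
t 20.05 nose 89.45 lat 1.2 z 26.5 push 3.15 Fz -2.20
t 20.15 nose 89.95 lat 1.2 z 26.5 push 3.38 Fz -2.02
t 20.25 nose 90.43 lat 1.2 z 26.4 push 2.93 Fz -1.17
```

```bash

python3 -m creep '[[-1,[0.05,0,0.02],0],[-1,[0.1,0,0.02],0]]'>/dev/null; python3 s.py
python3 -m creep '[[-1,[0.05,0,0],0]]'>/dev/null; python3 s.py
python3 -m creep '[[-1,[0.05,0,0],0]]'>/dev/null; python3 s.py
python3 -m creep '[[-1,[0.05,0,0],0]]'>/dev/null; python3 s.py
```

```text
t 20.45 nose 91.43 lat 1.2 z 26.3 push 3.91 Fz -0.46
t 20.55 nose 91.96 lat 1.2 z 26.3 push 4.39 Fz -1.23
t 20.65 nose 92.45 lat 1.2 z 26.3 push 4.59 Fz -0.91
t 20.75 nose 92.92 lat 1.2 z 26.3 push 3.41 Fz 0.27
```

```bash

python3 -m creep '[[-1,[0.05,0,0],0]]'>/dev/null; python3 s.py
python3 -m creep '[[-1,[0.05,0,0],0]]'>/dev/null; python3 s.py
python3 -m creep '[[-1,[0.03,0,0],0]]'>/dev/null; python3 s.py
python3 -m creep '[[-1,[0.03,0,0],0]]'>/dev/null; python3 s.py
```

```text
t 20.85 nose 93.45 lat 1.2 z 26.3 push 4.68 Fz 0.91
t 20.95 nose 93.95 lat 1.2 z 26.3 push 4.68 Fz -0.27
t 21.05 nose 94.24 lat 1.2 z 26.3 push 4.92 Fz -0.37
t 21.15 nose 94.54 lat 1.2 z 26.3 push 5.77 Fz 0.20
```

```bash

python3 -m creep '[[-1,[0.02,0,0],0],[-1,[0.02,0,0],0]]'>/dev/null; python3 s.py
python3 -m creep '[[-1,[0.02,0,0],0],[-1,[0.02,0,0],0]]'>/dev/null; python3 s.py
```

```text
t 21.35 nose 94.74 lat 1.2 z 26.3 push 4.84 Fz 0.56
t 21.55 nose 94.89 lat 1.2 z 26.3 push 4.80 Fz 0.40
```

```bash

python3 -m creep '[[-1,[0.04,0,0],0]]'>/dev/null; python3 s.py
python3 -m creep '[[-1,[0.04,0,0],0]]'>/dev/null; python3 s.py
python3 -m creep '[[-1,[0.03,0,0],0]]'>/dev/null; python3 s.py
python3 -m creep '[[-1,[0.03,0,0],0]]'>/dev/null; python3 s.py
```

```text
t 21.65 nose 95.16 lat 1.2 z 26.2 push 7.66 Fz 3.00
t 21.75 nose 95.29 lat 1.2 z 26.2 push 9.66 Fz 3.87
t 21.85 nose 95.38 lat 1.2 z 26.2 push 11.83 Fz 4.94
t 21.95 nose 95.48 lat 1.2 z 26.2 push 14.11 Fz 6.83
```

```bash

python3 -m creep '[[-1,[0,0,0],0]]'>/dev/null; python3 s.py
python3 -m creep '[[-1,[0,0,-0.02],0],[-1,[0,0,-0.02],0]]'>/dev/null; python3 s.py
```

```text
t 22.05 nose 95.44 lat 1.2 z 26.2 push 12.15 Fz 6.05
t 22.25 nose 95.41 lat 1.2 z 26.2 push 11.30 Fz 3.12
```

```bash

python3 -m creep '[[-1,[0.03,0,-0.01],0],[-1,[0.03,0,-0.01],0]]'>/dev/null; python3 s.py
```

```text
t 22.45 nose 95.50 lat 1.2 z 26.2 push 12.27 Fz 4.47
```

The push is now about 12.3 N, roughly 2.6 times the steady 4.7 N, so the wedge is snug. I back off and check.

```bash

python3 -m creep '[[-1,[-0.2,0,0],0],[-1,[-1,0,0],0],[-1,[-3,0,0],0],[-1,[-5,0,0],0],[-1,[-5,0,-4],0],[-1,[-5,0,-8],0],[-1,[-5,0,-12],0],[-1,[-5,0,-12],0],[-1,[-5,0,-12],0],[-1,[-5,0,-12],0]]'
python3 - <<'E'
from h import *
i=manip.camera('wrist');s=manip.camera('scene')
save('w6.png',np.hstack([cv2.resize(i,(400,300)),cv2.resize(s[190:310,180:340],(400,300),interpolation=cv2.INTER_CUBIC)]))
t=manip.camera('top').astype(int);t0=np.load('pics/top0.npy').astype(int)
for n,(a,b,c,d) in dict(offcut=(150,222,125,168),jar=(115,170,70,125),oil=(140,190,385,430)).items():print(n,np.abs(t-t0)[a:b,c:d].mean())
E
```

```text
clock: 23.45
eef_pos: [532.9, 4.6, 145.4]
eef_rot: [3.141, 0.001, -0.219]
wrist_force: [0.8, -0.5, -0.4]
finger_gap: 0.5
finger_force: 0.0
offcut 16.108957795004308
jar 14.631955922865014
oil 12.8
```

View pics/w6.png

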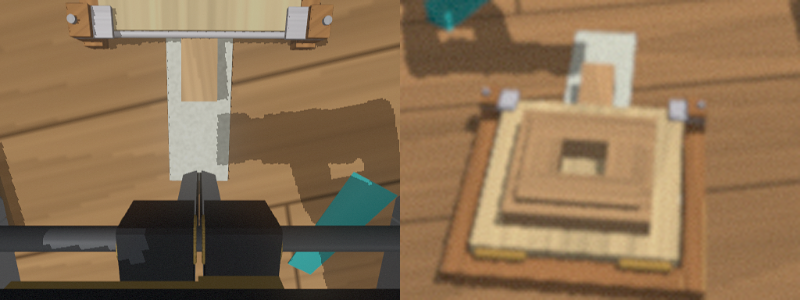

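The wedge is in straight, the board's edge is up against both tabs, and the robot is clear of everything. The bystanders were never approached.

```bash
python3 -c "
from cell import manip
print(manip.sign_off())"
```

```text
the job is handed in; nothing more can be done
None
```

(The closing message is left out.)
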